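Set the proximity-bake slide and start the hotplate

TASK

The wafer is ready for its proximity bake. On the hotplate that carries the wafer, push the red slide with the fingertips all the way back to its end stop and let it go, so that it springs back and catches on its stop pin at mid position; then press that hotplate's green start button fully down and let it come up. Do not touch the wafer or the yellow-headed stop pin, leave the other hotplate's slide and button alone, and do not move the glassware and tools standing about.

Things in the scene. Friction and masses are not known exactly. Their poses are not given: they have to be found in the camera images.
- bake_plate: the hotplate to operate, the one with the dark violet wafer: grey housing 260 (x) x 220 (y) mm, flat top 70 mm above the bench, fixed. Origin at the centre of its underside; x points to its back (away from the blue display), y to its left, z up. Heater plate 140 x 140 mm, 14 mm above the housing top, centred 30 mm back and 35 mm left. The slide runs 85 mm right of the origin.
- slide_tab (a point): centre of the front face of the slide's red upright tab, 30 mm above the housing top; moves with the slide. Tab 26 mm wide (y), 8 mm thick (x), top 46 mm above the housing top. Push it along the hotplate's +x. The housing top in front of the tab is clear (66 mm). The stop pin's bridge starts 69 mm behind this point as found, its pin's head tops out 55 mm above the housing top.
- slide (a joint): travel of the slide in m along the hotplate's +x: 0 forward (as found), 0.050 at the rear end stop. A damped spring pushes it forward, 4 N at 0 to 8 N at 0.050; riding under the pin adds about 2 N. Pushed beyond about 0.027, the pin drops behind its brass tooth, and when let go it comes back and stays caught at about 0.026; let go earlier it returns to 0. The wafer rises 0.24 mm per mm.
- stop_pin: steel stop pin with yellow head (18 mm across) in its bridge over the slide, origin under it at the height of the housing top; sprung downwards; rides up about 9 mm as the slide's tooth passes under it, then drops; not to be touched
- start_top (a point): centre of the top face of the round green start button (28 mm across, on a black 44 mm base) at the front left of the hotplate with the wafer; 22 mm above the housing top when up
- start (a joint): travel of the start button in m: 0 up, 0.006 fully down; springs back, about 4 N to press fully
- wafer: dark violet wafer, 100 mm across, 2 mm thick, on three lift pins of the hotplate; origin at the centre of its underside; rises with the slide
- idle_plate: the other hotplate, same build and size, without a wafer (a glass beaker stands on it); same origin and axes
- idle_slide (a joint): travel of the other hotplate's slide in m, 0 forward; leave at 0
- idle_start (a joint): travel of the other hotplate's green button in m, 0 up; leave at 0
- vial: amber vial with black cap, 26 mm across, 50 mm high, standing on the front strip of the wafer's hotplate between the start button and the slide; origin at the centre of its underside
- beaker: glass beaker, 60 mm across, 70 mm high, standing on the other hotplate's heater; origin at the centre of its underside
- wash_bottle: white wash bottle, 70 mm across, 205 mm high, on the bench; origin at the centre of its underside
- tweezers: steel tweezers with black end, 125 mm long, 8 mm high, lying along its x on the bench; origin at the centre of the underside
- petri_dish: clear covered dish, 94 mm across, 16 mm high, on the bench; origin at the centre of its underside
- wafer_case: blue round wafer case, 120 mm across, 22 mm high, on the bench; origin at the centre of its underside
- resist_jar: amber bottle with red cap, 56 mm across, 100 mm high, on the bench; origin at the centre of its underside

How it is judged:
By the outcome, as a careful person would: the job done as asked, in the order asked, and still so for the second after the job is handed in, with the robot touching nothing.
It also fails if it takes over 45 s, if anything falls off the work surface, if the arm or the gripper's body presses on something with over 40 N, if the wrist force passes 120 N, or if a joint passes its speed limit or range.

ROBOT

A 7-joint arm with a two-finger parallel gripper is mounted at the origin on the work surface. World frame = base frame: x ahead of the robot, y to its left, z up, the work surface at z = 0. Lengths are in m, angles in rad, forces in N, time in s.
With the tool pointing down it reaches from about 0.4 to 0.85 m from the base axis. Payload 10.4 kg.
Tool frame: the origin (TCP) lies on the centre line of the jaws, within the pads' length; the fingertips stand 17 mm ahead of it and the grasp point (between the pads) lies 2 mm behind it; z points along the fingers, y is the line along which they close (so a half turn about z gives the same grasp; the last joint's range is limited). The gripper opens to 85 mm and grips with 20 to 120 N. Pads are 22 mm wide; open, the fingers measure 114 mm over their backs; the gripper's body (76 mm by 85 mm) begins 54 mm behind the grasp point. The pads swing forward as they close: fully open they stand 13 mm farther back than shut.
Start: joints at [1.267, 0.332, -0.065, 1.46, 0.022, 1.35, -0.088], TCP at [0.173, -0.601, 0.217] pointing down, gripper open.
Joint ranges: [-2.6, 2.6], [-0.5, 2.12], [-1.47, 1.34], [0.16, 2.42], [-1.27, 4.41], [0.06, 2.06], [-2.6, 2.6]. Speed limits (rad/s): [2.22, 2.22, 2.79, 2.79, 3.14, 3.14, 3.14].

INTERFACE

Orientations are given as a unit quaternion [x, y, z, w].
In Python, from workcell import sensors, imaging, order, spotter gives the robot as it stands. The module is installed in compiled form; this text tells all that it offers.
- The arm moves only by the shell command python3 -m inch 'ROWS' [FORCE]. ROWS is JSON, a list that holds one entry, the list of rows, each a list of 7 numbers: the shift along the tool's x, y, z in m, then the turn, a rotation vector about the tool's x, y, z in rad, then the closure, from -1 (fully open) to 1 (shut). In form: [[[x, y, z, ax, ay, az, hand], ...]]. A call has 1 to 10 rows; each row is the pose to reach, as a shift and turn from the pose commanded when the call began, along the tool's axes at that moment; what a row does not reach only later rows make up. A row lasts 1/10 s, in which the tool goes at most 50 mm and 8.59 degrees, less where a joint would pass 70% of its speed; a pose out of reach is approached as far as the arm can. A call with a gripper value outside its range is refused whole. The fingers move at their own pace and stop on an object; FORCE is the grip in N (left out, the last holds). Time passes only in rows, so rows that repeat a pose let the fingers close. It gives the time, the measured TCP pose, the force, the opening and the grip force at its end, in the units of the state.
- sensors.get_obs(): the state, without advancing time (a new reading comes with each control period).
- imaging.camera(name): name is "side" or "top"; returns the picture (420x560x3 uint8, blue, green, red); there is no depth.
- imaging.calibration(name): a dict with "mtx" (3x3 intrinsics, pixels), "R" (3x3) and "t" (3): a world point X has camera coordinates R X + t. Camera axes: x right, y down, z forward; pixel columns grow to the right and rows downward; lengths in m; the calibration is good to about 2 mm. A picture is of the moment at which its call begins. calibration takes no time and is no camera call.
- order.hand_in(): hands the job in; it is judged then, once.
Trained networks look in the newest picture that a camera, given by its name, has taken for a name from the list of things; names that differ only in an ending like _2 or _b are one class to them, and where a whole thing is asked for, a point or a joint stands for the part that bears it (a point fixed in the world has none). Each returns a list of dicts, best first, with "conf" (0 to 1); they miss things now and then, are a little off and sometimes report something else, mostly with a low value. They report only what shows in the picture. A call takes as long as a camera call.
- spotter.look_for(label, camera): "pixel" ([column, row] in pixels, amid what is visible of it).
The state is a dict: "clock": time; "joint_pos": joint angles; "joint_velocities": joint speeds; "tau": joint torques, N m; "position": TCP position; "ee_rot": TCP orientation; "ft_force": force on the tool from outside, world axes, zero at the start; "torque": the same for the moment, N m; "grip_width": opening from 0.0 (shut) to 1.0 (fully open); "grasp_force": force on a finger pad.
Only numpy, scipy, OpenCV 4.12 (cv2) and the standard library are available. Lean on these libraries where they do the work, as an engineer would, in place of code of your own. Each camera call takes 0.05 s, during which the arm holds its last target. There are 200 camera calls.

## Working session

There is one attempt and no reset: what is moved stays moved. The work goes in short steps, Python scripts to look and compute and a shell command to move; the robot and the scene stay as the last step left them, time stands still between calls to the robot, and variables do not carry over. Pictures are saved under pics/ and viewed, at most 10 in all, crops included, and the job is handed in when it is done.

```bash
mkdir -p pics
python3 - <<'E'
from workcell import sensors, imaging, spotter
import cv2
for c in("top","side"):
    cv2.imwrite(f"pics/{c}0.png",imaging.camera(c))
    k=imaging.calibration(c); print(c,k["mtx"].round(1).tolist(),k["R"].round(3).tolist(),k["t"].round(3).tolist())
    for l in("bake_plate","slide_tab","stop_pin","start_top","wafer","vial","idle_plate"):
        print(l,[(r["pixel"],round(r["conf"],2)) for r in spotter.look_for(l,c)][:4])
o=sensors.get_obs();print(o["clock"],o["position"],o["ee_rot"],o["ft_force"])
E
```

```text
top [[398.1, 0.0, 284.4], [0.0, 398.1, 211.7], [0.0, 0.0, 1.0]] [[0.007, -1.0, -0.011], [-0.992, -0.006, -0.124], [0.124, 0.011, -0.992]] [-0.019, 0.476, 1.203]
bake_plate [([236.7, 190.2], 0.75), ([208.2, 183.4], 0.68)]
slide_tab [([235.4, 189.8], 0.67), ([433.6, 192.1], 0.43)]
stop_pin []
start_top [([187.2, 223.4], 0.41)]
wafer [([192.8, 174.4], 0.7), ([139.3, 155.2], 0.48)]
vial [([125.7, 222.9], 0.68)]
idle_plate [([353.3, 173.0], 0.71)]
side [[424.3, 0.0, 279.9], [0.0, 424.3, 205.3], [0.0, 0.0, 1.0]] [[-0.993, -0.12, 0.004], [-0.075, 0.595, -0.801], [0.094, -0.795, -0.599]] [0.464, 0.112, 1.208]
bake_plate [([232.0, 277.2], 0.8)]
slide_tab [([277.2, 277.5], 0.74), ([244.2, 237.9], 0.52)]
stop_pin []
start_top [([276.6, 276.6], 0.46)]
wafer [([276.1, 146.4], 0.75), ([218.6, 268.6], 0.73)]
vial [([276.1, 252.5], 0.61)]
idle_plate [([248.3, 179.1], 0.58), ([329.9, 338.9], 0.29)]
0.8 [ 0.1732206  -0.60053999  0.2165519 ] [9.90160390e-01 1.39937127e-01 1.72362698e-05 4.87285353e-05] [-0.16407054 -0.19742326  0.6610524 ]
```

View pics/top0.png

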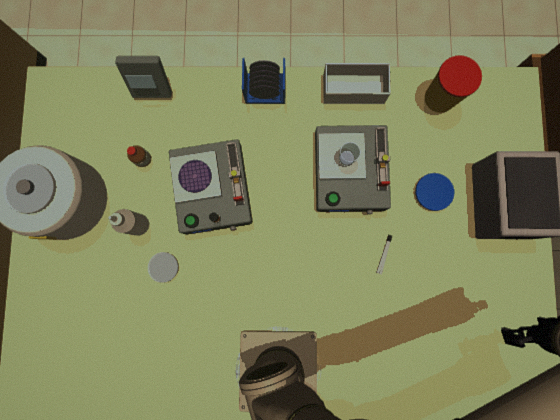

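View pics/side0.png

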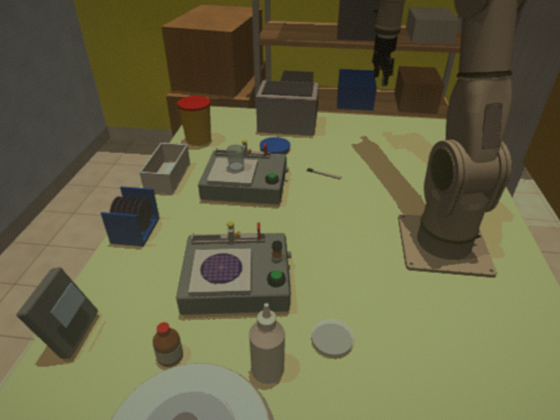

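The top view shows the wafer's hotplate at left: tab about (238,197), yellow pin (236,173), green button (190,220), vial (214,217). The side view has the same plate in front: tab (259,229), button (276,278). Next I'll measure by colour and triangulate, with zoomed crops to check.

```bash
cat > h.py <<'E'
import numpy as np, cv2
from workcell import imaging
def P(c):
    k=imaging.calibration(c); return k["mtx"]@np.c_[k["R"],k["t"]]
def tri(a,b):
    X=cv2.triangulatePoints(P("top"),P("side"),np.float64(a),np.float64(b)).ravel(); return X[:3]/X[3]
def onz(c,px,z):
    M=P(c); H=np.c_[M[:,0],M[:,1],M[:,2]*z+M[:,3]]; v=np.linalg.solve(H,[*px,1]); return v[:2]/v[2]
def proj(c,X):
    v=P(c)@np.r_[X,1]; return v[:2]/v[2]
def blob(im,box,lo,hi):
    x0,y0,x1,y1=box; h=cv2.cvtColor(im[y0:y1,x0:x1],cv2.COLOR_BGR2HSV)
    h[...,0]=(h[...,0].astype(int)+20)%180   # red -> 20
    m=cv2.inRange(h,np.array(lo),np.array(hi)); ys,xs=np.nonzero(m)
    return (xs.mean()+x0,ys.mean()+y0,len(xs),xs.min()+x0,xs.max()+x0,ys.min()+y0,ys.max()+y0) if len(xs) else None
E
python3 - <<'E'
from h import *
t=cv2.imread("pics/top0.png");s=cv2.imread("pics/side0.png")
R=((10,150,70),(28,255,255));G=((65,120,30),(110,255,255));Y=((38,120,90),(55,255,255))
bt=dict(tab=(225,180,250,212),btn=(178,210,202,232),pin=(225,160,248,182))
bs=dict(tab=(245,215,275,245),btn=(262,265,290,290),pin=(220,215,242,240))
for n,c in(("tab",R),("btn",G),("pin",Y)):
    a=blob(t,bt[n],*c);b=blob(s,bs[n],*c);print(n,np.round(a,1),np.round(b,1),tri(a[:2],b[:2]).round(4))
cor=np.array([onz("top",p,.07) for p in((169,149),(239,140),(251,222),(179,233))]);print(cor.round(3))
a=cv2.resize(t[132:242,160:262],None,fx=5,fy=5,interpolation=2);b=cv2.resize(s[210:320,175:300],None,fx=5,fy=5,interpolation=2)
cv2.imwrite("pics/ct.png",a);cv2.imwrite("pics/cs.png",b)
E
```

```text
tab [237.5 197.6  24.  234.  241.  196.  199. ] [258.5 225.7  11.  258.  259.  223.  228. ] [0.5071 0.1195 0.1152]
btn [190.1 220.   68.  186.  194.  216.  224. ] [275.8 274.6  77.  270.  282.  271.  279. ] [0.4438 0.261  0.0903]
pin [233.7 173.7  33.  231.  237.  170.  181. ] [232.2 227.1  43.  227.  239.  221.  235. ] [0.5752 0.1321 0.1146]
[[0.662 0.339]
 [0.691 0.125]
 [0.439 0.083]
 [0.405 0.298]]
```

View pics/ct.png

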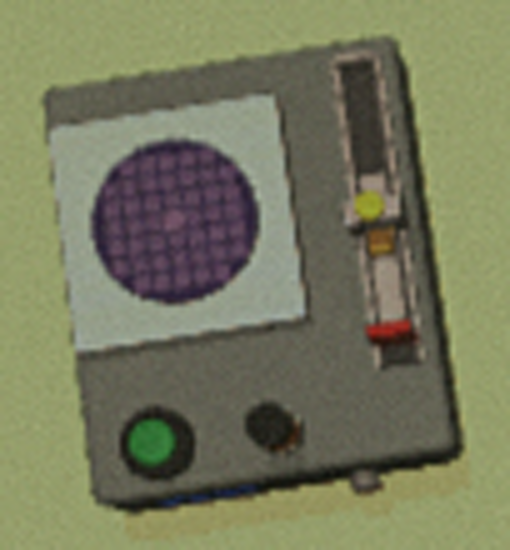

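View pics/cs.png

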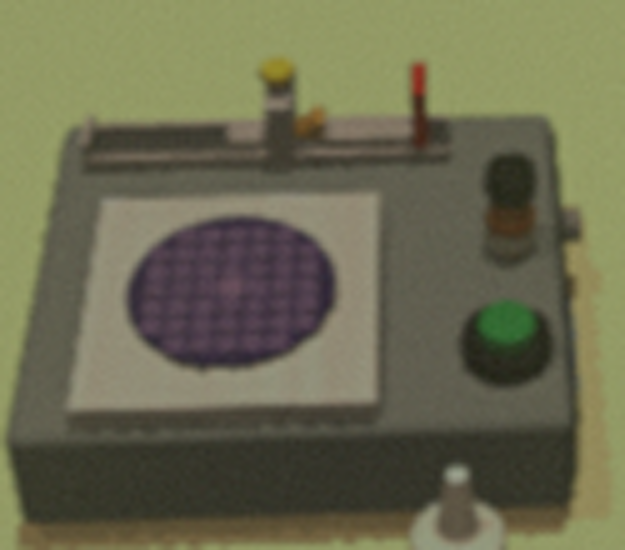

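The crops confirm it: the housing is yawed about 9°, the tab stands clear at the front, and the vial is far enough to the left. I'll move with the hand shut to above and in front of the tab, going via a waypoint.

```bash
python3 -m inch '[[[0.32,-0.22,-0.035,0,0,0.119,1],[0.32,-0.22,-0.035,0,0,0.119,1],[0.32,-0.22,-0.035,0,0,0.119,1],[0.32,-0.22,-0.035,0,0,0.119,1],[0.32,-0.22,-0.035,0,0,0.119,1],[0.32,-0.22,-0.035,0,0,0.119,1],[0.32,-0.22,-0.035,0,0,0.119,1],[0.32,-0.22,-0.035,0,0,0.119,1],[0.32,-0.22,-0.035,0,0,0.119,1],[0.32,-0.22,-0.035,0,0,0.119,1]]]' 40
python3 - <<'E'
from h import *
from workcell import sensors
o=sensors.get_obs();print(o["position"],o["ee_rot"],o["joint_pos"])
c=np.array([.549,.211]);a=.161;R=np.array([[np.cos(a),-np.sin(a)],[np.sin(a),np.cos(a)]])
pl=lambda p:(R.T@(np.array(p)-c)).round(4)
print("vial",pl(onz("top",(213.8,216.8),.12)),"tab",pl(onz("top",(237.5,197.6),.113)),"btn",pl(onz("top",(190.1,220),.092)),"pin",pl(onz("top",(233.7,173),.125)))
w=onz("top",(194.8,176),.09);print("wafer",pl(w))
E
```

```text
clock: 1.8
position: [0.4201, -0.3, 0.2517]
ee_rot: [0.997, 0.082, 0.0, 0.0]
ft_force: [-0.7, -0.6, 0.3]
grip_width: -0.002
grasp_force: 0.0
[ 0.42013666 -0.29996962  0.2516857 ] [9.96646501e-01 8.18271370e-02 7.14122834e-05 2.59433268e-04] [ 0.84353547  0.0929925  -0.33204192  1.67710757  0.03121298  1.37622829
 -0.90015744]
vial [-0.1033 -0.009 ] tab [-0.0573 -0.0832] btn [-0.098   0.0659] pin [ 0.0136 -0.0836]
wafer [0.0311 0.0361]
```

```bash
python3 -m inch '[[[0.124,-0.4,0,0,0,0,1],[0.124,-0.4,0,0,0,0,1],[0.124,-0.4,0,0,0,0,1],[0.124,-0.4,0,0,0,0,1],[0.124,-0.4,0,0,0,0,1],[0.124,-0.4,0,0,0,0,1],[0.124,-0.4,0,0,0,0,1],[0.124,-0.4,0,0,0,0,1],[0.124,-0.4,0,0,0,0,1],[0.124,-0.4,0,0,0,0,1]]]'
python3 - <<'E'
from h import *
t=imaging.camera("top");s=imaging.camera("side")
a=cv2.resize(t[132:242,160:262],None,fx=4,fy=4);b=cv2.resize(s[180:290,190:300],None,fx=4,fy=4)
cv2.imwrite("pics/c2.png",np.hstack([a,b]))
E
```

```text
clock: 2.8
position: [0.4777, 0.1161, 0.2514]
ee_rot: [0.997, 0.082, 0.0, -0.0]
ft_force: [0.2, -0.3, 0.1]
grip_width: -0.004
grasp_force: 0.0
```

View pics/c2.png

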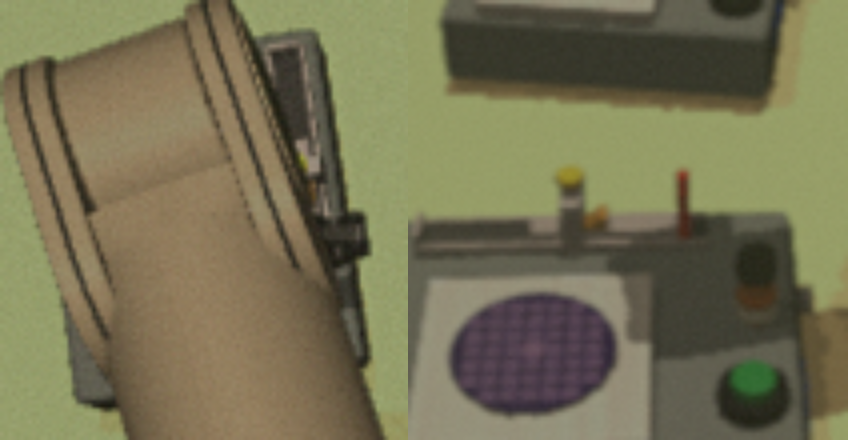

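The top view is blocked by the arm. The side view shows the tab at rest with its surroundings clear, so I'll descend in front of it.

```bash
python3 -m inch '[[[0,0.002,0.04,0,0,0,1],[0,0.002,0.08,0,0,0,1],[0,0.002,0.12,0,0,0,1],[0,0.002,0.14,0,0,0,1],[0,0.002,0.149,0,0,0,1],[0,0.002,0.149,0,0,0,1],[0,0.002,0.149,0,0,0,1]]]'
python3 - <<'E'
from h import *
s=imaging.camera("side")
cv2.imwrite("pics/c3.png",cv2.resize(s[190:290,190:310],None,fx=5,fy=5))
E
```

```text
clock: 3.6
position: [0.4788, 0.1116, 0.1036]
ee_rot: [0.997, 0.08, 0.001, 0.0]
ft_force: [0.2, 1.0, -0.0]
grip_width: 0.002
grasp_force: 0.0
```

View pics/c3.png

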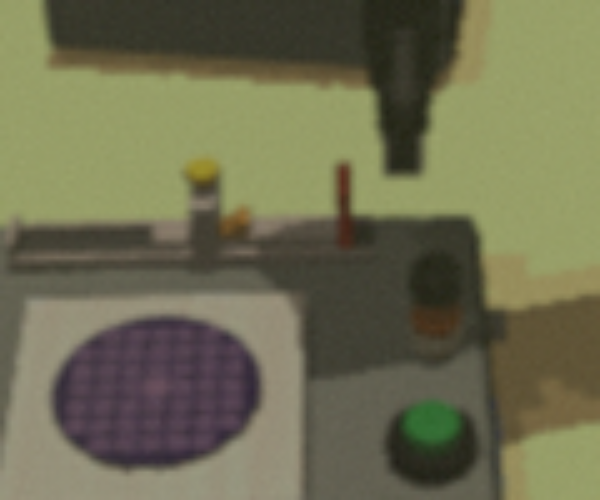

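Run:
```python
from h import *
from workcell import sensors
o=sensors.get_obs();p=o["position"];print(p,o["grip_width"],o["clock"])
for d in(0,.017):print(((proj("side",p-[0,0,d]))-[190,190])*5)
s=imaging.camera("side");print(np.abs(s.astype(int)-cv2.imread("pics/side0.png")).mean())
cv2.imwrite("pics/c4.png",cv2.resize(s[190:290,190:310],None,fx=5,fy=5))
```

```text
[0.47900578 0.11188974 0.10385447] 0.0037103139755728866 3.65
[401.46477078 191.06044204]
[401.77661453 215.97228325]
7.247515589569161
```

View pics/c4.png

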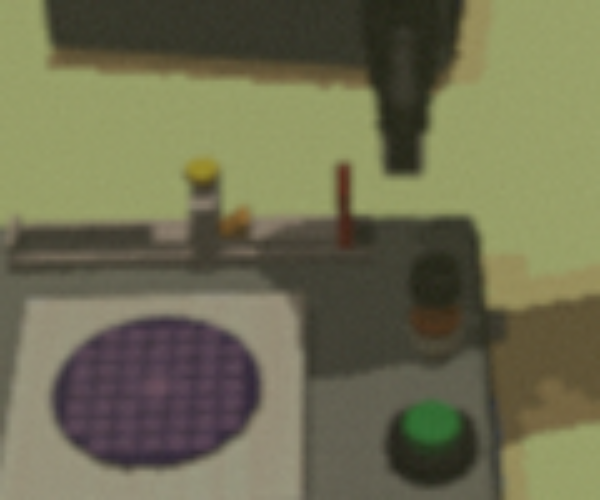

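The side view shows the fingertip at crop row 173, but the reported pose predicts 216. I'll check against the earlier pictures before pushing.

Run:
```python
from h import *
p0=np.array([.1732,-.6005,.2166]);p1=np.array([.4777,.1161,.2514]);p=np.array([.479,.1119,.1039])
print("start tip side/top",proj("side",p0-[0,0,.004]),proj("top",p0-[0,0,.004]))
print("c2 tip top crop",(proj("top",p1-[0,0,.017])-[160,132])*4,"side full",proj("side",p1-[0,0,.017]))
print("now top",proj("top",p-[0,0,.017]))
t=imaging.camera("top");x,y=proj("top",p).astype(int)
a=cv2.resize(t[140:230,200:290],(450,450))
s=cv2.imread("pics/side0.png")[40:110,350:420];cv2.imwrite("pics/c5.png",np.hstack([a,cv2.resize(s,(350,450))]))
```

```text
start tip side/top [378.17155845  89.91834964] [513.97318441 322.78566785]
c2 tip top crop [290.6060179  275.44022167] side full [270.06698324 187.66531623]
now top [241.04293554 207.9458374 ]
```

View pics/c5.png

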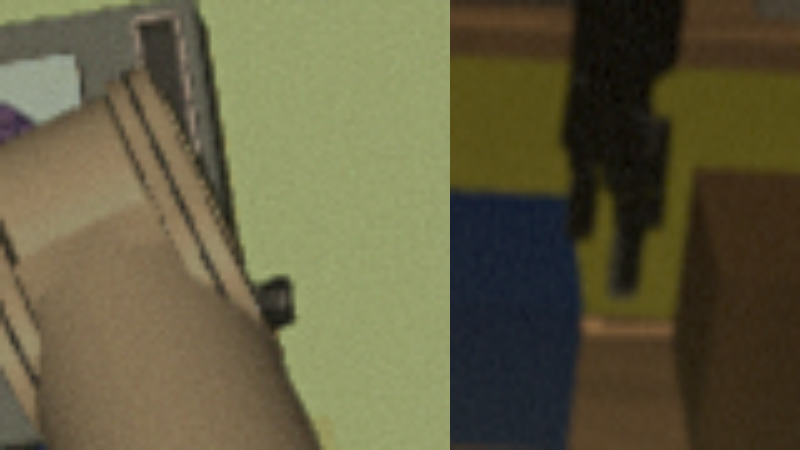

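Run:
```python
from h import *
t=cv2.imread("pics/top0.png").max(2)
for r in range(312,356,1):print(r,''.join('#' if v<70 else '+' if v<110 else '.' for v in t[r,490:560]))
p0=np.array([.1732,-.6005,.2166]);y=np.array([.277,-.961,0])
for z in(-.004,.0,.054,.1):
  print(z,[proj("top",p0+[0,0,z]+d*y).round(0).tolist() for d in(-.05,0,.05)],[proj("side",p0+[0,0,z]+d*y).round(0).tolist() for d in(-.05,0,.05)])
```

```text
312 ...................................................................+++
313 ...................................................................+++
314 ...................................................................+++
315 ...................................................................++#
316 ...................................................................+##
317 ...............................................+####+++...++++++++.###
318 ...............................................#######################
319 ...............................................#######################
320 ...............................................+######################
321 ................................................######################
322 ................................................+#####################
323 ................................................+#####################
324 ................................................######################
325 ..........................................+###########################
326 ...............................++++++++++#####
[... 1900 characters left out ...]
352 ...........................................................+##########
353 ..............................................................+#######
354 .................................................................+####
355 ....................................................................##
-0.004 [[495.0, 328.0], [514.0, 323.0], [533.0, 317.0]] [[383.0, 95.0], [378.0, 90.0], [374.0, 85.0]]
0.0 [[496.0, 329.0], [515.0, 323.0], [534.0, 318.0]] [[383.0, 94.0], [378.0, 89.0], [374.0, 84.0]]
0.054 [[508.0, 332.0], [528.0, 327.0], [548.0, 321.0]] [[385.0, 79.0], [380.0, 75.0], [376.0, 70.0]]
0.1 [[519.0, 336.0], [540.0, 330.0], [561.0, 324.0]] [[387.0, 66.0], [382.0, 62.0], [378.0, 57.0]]
```

Run:
```python
from h import *
p0=np.array([.1732,-.6005,.2166]);y=np.array([.277,-.961,0]);e=p0-.05*y
print(e)
for a in((503,335),(503,331),(499,329)):
  X=tri(a,(384.3,86));print(a,X.round(3),(X-e).round(3),proj("top",X).round(1),proj("side",X).round(1))
# visible tip now, at candidate z / y
for z in(.087,.1,.116):print(z,onz("side",(190+403/5,190+173/5),z).round(3))
```

```text
[ 0.15935 -0.55245  0.2166 ]
(503, 335) [ 0.154 -0.555  0.246] [-0.005 -0.002  0.029] [503.2 332.7] [385.7  86. ]
(503, 331) [ 0.159 -0.554  0.246] [-0.001 -0.002  0.029] [503.  330.8] [384.4  86. ]
(499, 329) [ 0.162 -0.542  0.25 ] [0.003 0.01  0.034] [498.9 329.6] [383.9  86. ]
0.087 [0.483 0.077]
0.1 [0.481 0.093]
0.116 [0.478 0.112]
```

Both cameras agree that the fingertip is really about 29 mm higher than the reported pose implies, with x and y correct. I'll lower by 24 mm so the tip is near z = 0.092, then check.

```bash
python3 -m inch '[[[0,-0.001,0.012,0,0,0,1],[0,-0.001,0.024,0,0,0,1],[0,-0.001,0.024,0,0,0,1],[0,-0.001,0.024,0,0,0,1]]]'
python3 - <<'E'
from h import *
s=imaging.camera("side")
cv2.imwrite("pics/c6.png",cv2.resize(s[190:290,190:310],None,fx=5,fy=5))
g=s[...,1]
for r in range(212,242):print(r,' '.join('%3d'%v for v in g[r,252:282]))
E
```

```text
clock: 4.15
position: [0.4774, 0.1133, 0.0779]
ee_rot: [0.997, 0.081, -0.001, -0.0]
ft_force: [0.9, -0.2, 0.3]
grip_width: -0.001
grasp_force: 0.0
212 158 155 158 156 159 159 156 157 157 160 160 139  98  51  37  40  43  48  56  56  53  44  43  35  44  85 137 156 162 158
213 159 157 157 156 156 157 157 157 158 158 158 138  97  50  36  41  42  51  55  61  56  46  40  40  46  84 136 159 160 161
214 157 157 157 158 159 159 159 157 157 158 157 139  94  51  39  39  47  53  54  57  52  48  44  40  46  85 135 157 159 157
215 158 158 158 157 158 158 159 156 159 160 158 144 104  60  40  40  42  53  57  61  57  48  44  37  53  95 136 158 160 158
216 157 157 155 156 157 158 156 158 158 158 158 152 127  86  57  45  48  56  56  54  60  51  40  49  73 116 146 158 160 159
217 157 158 157 157 157 157 157 161 156 158 160 159 153 120  74  45  48  53  57  57  57  48  41  52  92 137 159 161 158 157
218 160 158 159 158 157 159 158 156 160 157 159 161 157 126  71  44  43  55  57  55  57  49  42  47  87 134 157 159 157 158
219 157 158 158 156 156 159 156 157 156 158 157 158 157 121  67  39  41  45  52  51  
[... 2066 characters left out ...]
  46  42  50  58  63  64  64  64  60  62  55  56  57  57  59  59  56  57  55  59
237  69  71  71  75  71  58  42  39  40  41  44  42  51  60  65  65  63  64  58  58  57  57  57  58  56  55  58  58  57  56
238  66  64  65  65  64  55  43  36  45  44  50  50  54  61  66  64  64  62  59  60  60  57  54  58  58  62  59  56  61  56
239  67  64  68  70  68  60  50  52  52  58  59  61  62  65  64  66  65  66  62  56  57  56  58  57  56  58  54  56  58  59
240  70  69  71  68  69  66  66  66  64  65  64  65  66  63  62  66  64  62  64  62  61  54  55  51  47  47  51  52  55  54
241  64  61  64  64  63  61  60  60  62  61  61  60  62  64  65  66  65  65  69  64  59  49  45  44  37  45  40  43  46  52
```

The tip is now at row 232, which is z ≈ 0.088, and overlaps the tab (rows 222–239) with a gap of about 17 mm. I'll push.

```bash
python3 -m inch '[[[0.010,0,0,0,0,0,1],[0.018,0,0,0,0,0,1],[0.026,0,0,0,0,0,1],[0.034,0,0,0,0,0,1],[0.042,0,0,0,0,0,1],[0.050,0,0,0,0,0,1],[0.056,0,0,0,0,0,1],[0.060,0,0,0,0,0,1],[0.060,0,0,0,0,0,1]]]'
python3 -m inch '[[[0.002,0,0,0,0,0,1],[0.004,0,0,0,0,0,1],[0.004,0,0,0,0,0,1]]]'
```

```text
clock: 5.1
position: [0.5368, 0.123, 0.0782]
ee_rot: [0.997, 0.081, -0.001, 0.0]
ft_force: [-7.1, -1.9, 5.2]
grip_width: -0.001
grasp_force: 3.7
clock: 5.4
position: [0.5404, 0.1237, 0.0782]
ee_rot: [0.997, 0.081, -0.001, 0.0]
ft_force: [-7.1, -1.4, 4.1]
grip_width: 0.001
grasp_force: 3.9
```

```bash
python3 -m inch '[[[0.002,0,0,0,0,0,1],[0.003,0,0,0,0,0,1],[0.003,0,0,0,0,0,1]]]'
python3 -m inch '[[[0.002,0,0,0,0,0,1],[0.003,0,0,0,0,0,1],[0.003,0,0,0,0,0,1]]]'
```

```text
clock: 5.7
position: [0.5433, 0.1241, 0.0782]
ee_rot: [0.997, 0.081, -0.001, 0.0]
ft_force: [-6.9, -0.6, 4.9]
grip_width: 0.001
grasp_force: 4.0
clock: 6.0
position: [0.5438, 0.1242, 0.0781]
ee_rot: [0.997, 0.081, -0.004, 0.001]
ft_force: [-21.8, -4.2, 16.8]
grip_width: 0.003
grasp_force: 11.2
```

The force jumped to 22 N with no further motion, so the slide is at its end stop. I'll back off and lift.

```bash
python3 -m inch '[[[-0.008,0,0,0,0,0,1],[-0.018,0,0,0,0,0,1],[-0.028,0,0,0,0,0,1],[-0.040,0,0,0,0,0,1],[-0.052,0,0,0,0,0,1],[-0.060,0,-0.02,0,0,0,1],[-0.065,0,-0.06,0,0,0,1],[-0.065,0,-0.11,0,0,0,1],[-0.065,0,-0.12,0,0,0,1],[-0.065,0,-0.12,0,0,0,1]]]'
python3 - <<'E'
from h import *
from workcell import sensors
o=sensors.get_obs();p=o["position"];print(p,o["ee_rot"],o["ft_force"])
s=imaging.camera("side")
cv2.imwrite("pics/c7.png",cv2.resize(s[190:290,190:310],None,fx=5,fy=5))
b=blob(s,(238,215,275,245),(10,120,50),(28,255,255));print(b)
c=np.array([.549,.211]);a=.161;R=np.array([[np.cos(a),-np.sin(a)],[np.sin(a),np.cos(a)]])
print("tab x",R.T@(onz("side",b[:2],.113)-c))
# button target via side+top measured
bt=np.array([.4438,.2610])
d=bt-p[:2];q=o["ee_rot"];w=2*np.arctan2(q[1],q[0]);print("move",d@[np.cos(w),np.sin(w)],d@[np.sin(w),-np.cos(w)])
E
```

```text
clock: 7.0
position: [0.4839, 0.1143, 0.2004]
ee_rot: [0.997, 0.081, 0.002, 0.0]
ft_force: [0.2, -1.1, 0.0]
grip_width: -0.001
grasp_force: 0.0
[0.48388286 0.11426829 0.20039303] [9.96740864e-01 8.06386146e-02 2.23088804e-03 2.95079770e-04] [ 0.22785537 -1.09875315  0.02381462]
(np.float64(248.5), np.float64(229.66666666666666), 12, np.int64(248), np.int64(249), np.int64(224), np.int64(238))
tab x [-0.02912217 -0.07189028]
move -0.01597409564669395 -0.1512668487228549
```

View pics/c7.png

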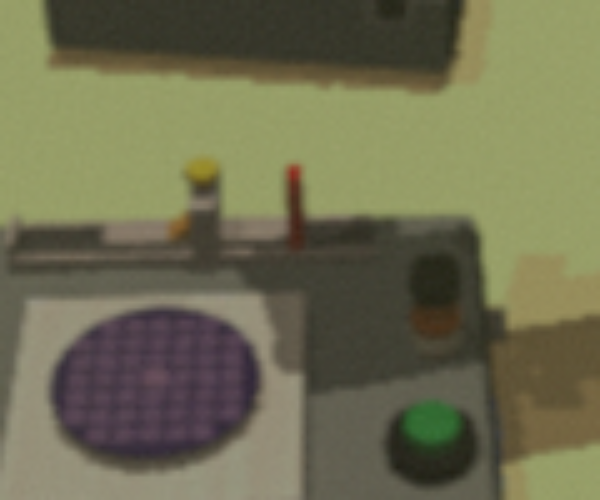

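The tab now stands about 27 mm back (column 258 to 248) with the brass tooth behind the pin, so it has caught; the wafer is raised and the vial is undisturbed. Next is the button.

```bash
python3 -m inch '[[[-0.016,-0.04,0,0,0,0,1],[-0.016,-0.08,0,0,0,0,1],[-0.016,-0.12,0,0,0,0,1],[-0.016,-0.151,0,0,0,0,1],[-0.016,-0.151,0,0,0,0,1],[-0.016,-0.151,0.03,0,0,0,1],[-0.016,-0.151,0.07,0,0,0,1],[-0.016,-0.151,0.1,0,0,0,1],[-0.016,-0.151,0.105,0,0,0,1],[-0.016,-0.151,0.105,0,0,0,1]]]'
python3 - <<'E'
from h import *
s=imaging.camera("side")
cv2.imwrite("pics/c8.png",cv2.resize(s[210:310,220:320],None,fx=6,fy=6))
print(blob(s,(262,262,292,292),(65,120,30),(110,255,255)))
E
```

```text
clock: 8.05
position: [0.4418, 0.2599, 0.0924]
ee_rot: [0.997, 0.081, -0.001, 0.0]
ft_force: [0.3, 1.0, 0.2]
grip_width: 0.0
grasp_force: 0.0
(np.float64(275.2), np.float64(275.4), 50, np.int64(271), np.int64(281), np.int64(272), np.int64(279))
```

View pics/c8.png

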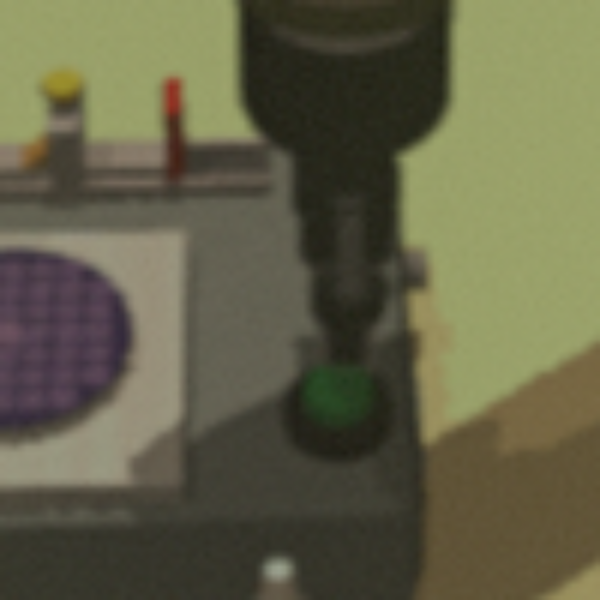

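The fingertip is above the button centre at crop (345,370), with the button at (340,392). I'll press down in small steps.

```bash
python3 -m inch '[[[0.001,0,0.005,0,0,0,1],[0.001,0,0.010,0,0,0,1],[0.001,0,0.013,0,0,0,1],[0.001,0,0.013,0,0,0,1]]]'
python3 -m inch '[[[0,0,0.002,0,0,0,1],[0,0,0.003,0,0,0,1],[0,0,0.003,0,0,0,1]]]'
```

```text
clock: 8.5
position: [0.4435, 0.2606, 0.0803]
ee_rot: [0.997, 0.081, -0.0, 0.0]
ft_force: [-0.4, 0.2, -0.2]
grip_width: 0.001
grasp_force: 0.0
clock: 8.8
position: [0.4437, 0.2607, 0.0775]
ee_rot: [0.997, 0.081, 0.0, 0.0]
ft_force: [0.4, -0.0, 0.5]
grip_width: 0.004
grasp_force: 0.0
```

```bash
python3 -m inch '[[[0,0,0.002,0,0,0,1],[0,0,0.002,0,0,0,1]]]'
```

```text
clock: 9.0
position: [0.4437, 0.2608, 0.0755]
ee_rot: [0.997, 0.081, 0.0, -0.0]
ft_force: [-0.1, 0.2, 2.2]
grip_width: 0.003
grasp_force: 0.9
```

Contact at about 0.077. Continuing to the bottom.

```bash
python3 -m inch '[[[0,0,0.002,0,0,0,1],[0,0,0.004,0,0,0,1],[0,0,0.004,0,0,0,1]]]'
python3 -m inch '[[[0,0,0.001,0,0,0,1],[0,0,0.002,0,0,0,1],[0,0,0.002,0,0,0,1]]]'
```

```text
clock: 9.3
position: [0.4438, 0.2608, 0.0715]
ee_rot: [0.997, 0.081, 0.0, -0.0]
ft_force: [-0.8, -0.7, 3.0]
grip_width: -0.001
grasp_force: 1.9
clock: 9.6
position: [0.4439, 0.2609, 0.071]
ee_rot: [0.997, 0.081, 0.0, 0.0]
ft_force: [-6.3, -4.8, 21.5]
grip_width: 0.001
grasp_force: 11.0
```

The button bottomed out (22 N, no more motion). I'll lift clear and check the result.

```bash
python3 -m inch '[[[0,0,-0.005,0,0,0,1],[0,0,-0.012,0,0,0,1],[0,0,-0.03,0,0,0,1],[0,0,-0.07,0,0,0,1],[0,0,-0.11,0,0,0,1],[0,0,-0.15,0,0,0,1],[0,0,-0.17,0,0,0,1],[0,0,-0.17,0,0,0,1],[0,0,-0.17,0,0,0,1],[0,0,-0.17,0,0,0,1]]]'
python3 - <<'E'
from h import *
from workcell import sensors
s=imaging.camera("side");s0=cv2.imread("pics/side0.png");s7=cv2.imread("pics/c7.png")
print("tab",blob(s,(238,215,275,245),(10,120,50),(28,255,255)))
print("btn",blob(s,(262,262,292,292),(65,120,30),(110,255,255)),"before",blob(s0,(262,262,292,292),(65,120,30),(110,255,255)))
# vial region shift vs start
a=cv2.cvtColor(s0[238:265,266:288],6);r=cv2.matchTemplate(cv2.cvtColor(s[230:273,258:296],6),a,cv2.TM_CCOEFF_NORMED);print("vial",cv2.minMaxLoc(r),"unmoved=(8,8)")
print(sensors.get_obs()["ft_force"])
E
```

```text
clock: 10.6
position: [0.4431, 0.2602, 0.2382]
ee_rot: [0.997, 0.081, -0.001, 0.0]
ft_force: [-0.0, 1.2, -1.4]
grip_width: 0.001
grasp_force: 0.0
tab (np.float64(248.53846153846155), np.float64(227.69230769230768), 13, np.int64(248), np.int64(249), np.int64(224), np.int64(237))
btn (np.float64(275.84444444444443), np.float64(274.84444444444443), 45, np.int64(271), np.int64(281), np.int64(272), np.int64(279)) before (np.float64(275.7922077922078), np.float64(274.61038961038963), 77, np.int64(270), np.int64(282), np.int64(271), np.int64(279))
vial (-0.3013783395290375, 0.9949503540992737, (0, 16), (8, 8)) unmoved=(8,8)
[0.00913377 0.44953206 0.64745958]
```

The tab is still caught, the button is back up, the vial hasn't moved, and the robot is clear of everything.

```bash
python3 -c "
from workcell import order
print(order.hand_in())"
```

```text
the job is handed in; nothing more can be done
None
```

I pushed the slide to its end stop and it sprang back and caught at mid position; then I pressed the start button fully and it came back up. The vial did not move, the robot ended clear of everything, and the job was handed in at about 11 s.

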